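# Hold the extractor's filter plate up to the inspection light

## Robot

A 6-joint arm with a two-finger parallel gripper is mounted at the origin on the work surface; the furniture and walls round the work are solid. World frame = base frame: x ahead of the robot, y to its left, z up, the work surface at z = 0. Lengths are in mm, angles in rad, forces in N, time in s.
With the tool pointing down it reaches from about 350 to 875 mm from the base axis. Payload 15.5 kg.
Tool frame: the origin (TCP) lies at the very end of the fingers, on their centre line; the grasp point (between the pads) lies bot.grip_point_offset behind it (bot.grip_point_offset is the distance from the TCP to the grasp point, in mm); z points along the fingers, x is the direction in which the jaws open and shut, and the axes are right-handed (so a half turn about z gives the same grasp; the last joint's range is limited). The gripper opens to 85 mm and grips with 20 to 120 N. Pads are 22 mm wide; open, the fingers measure 114 mm over their backs; the gripper's body (76 mm by 85 mm) begins 54 mm behind the grasp point. The pads swing forward as they close: fully open they stand 13 mm farther back than shut.
Start: joints at [-0.096, 0.494, 1.345, -0, 1.302, -0.096], TCP at [625.001, 0.003, 231.277] pointing down, gripper open.
Joint ranges: [-2.91, 2.91], [-0.82, 2.16], [0.22, 2.67], [-1.22, 4.37], [0.12, 2.79], [-3.08, 3.08]. Speed limits (rad/s): [1.89, 1.89, 2.57, 3.01, 3.01, 3.01].

## Interface

Orientations are given as a unit quaternion [x, y, z, w].
In Python, from rig import sensors, capture, calibration, order, bot gives the robot as it stands. The module is installed in compiled form; this text tells all that it offers.
- The arm moves only by the tool step_arm, never from a script. Its arguments are lists of equal length, an entry for each row: "grip": the opening, from 0 (shut) to 1 (fully open); "slide": the shift along the tool's x, y, z as a fraction of full scale, a list of three; "yaw": the turn about the tool's z as a fraction of full scale. In form: {"grip": [grip, ...], "slide": [[dx, dy, dz], ...], "yaw": [yaw, ...]}. A call has 1 to 8 rows; each row shifts and turns the commanded pose from where the row before left it, along the tool's axes as they then stand; what a row does not reach is not made up. Full scale, the value 1, is 0.04 m for a shift and 90 degrees for a turn. A row lasts 1/12 s, in which the tool goes at most 41.7 mm and 7.16 degrees, less where a joint would pass 70% of its speed; a pose out of reach is approached as far as the arm can. A call with a number of a shift or a turn outside -1 to 1 is refused whole. A call with a gripper value outside its range is refused whole. The fingers move at their own pace and stop on an object; "squeeze" is the grip in N (left out, the last holds). Time passes only in rows, so rows that do not move let the fingers close. It gives the time, the measured TCP pose, the force and the opening at its end, in the units of the state.
- sensors.read_state(): the state, without advancing time (a new reading comes with each control period).
- capture(name): name is "scene" or "side" or "wrist"; returns the picture (400x640x3 uint8, red, green, blue); there is no depth.
- calibration(name): a dict with "mtx" (3x3 intrinsics, pixels), "rvec" (rotation vector, rad) and "tvec" (3), from world to camera coordinates, as OpenCV has them; the wrist camera has in their place "tool_from_camera" (4x4, takes a point from camera to tool coordinates, whose origin is the TCP and whose axes are the tool frame's). Camera axes: x right, y down, z forward; pixel columns grow to the right and rows downward; lengths in mm; the calibration is good to about 2 mm. The wrist camera is an equidistant fisheye: a pixel r from the principal point sees the ray r / f radians off the axis. A picture is of the moment at which its call begins: read the wrist's pose just before it. calibration takes no time and is no camera call.
- order.hand_in(): hands the job in, once; it reports no verdict.
The state is a dict: "time": time; "joints": joint angles; "qvel": joint speeds; "effort": joint torques, N m; "tcp_pos": TCP position; "eef_rot": TCP orientation; "wrist_force": force on the tool from outside, world axes, zero at the start; "wrist_torque": the same for the moment, N m; "width": opening from 0.0 (shut) to 1.0 (fully open).
Only numpy, scipy, OpenCV 4.12 (cv2) and the standard library are available. Lean on these libraries where they do the work, as an engineer would, in place of code of your own. Each camera call takes 0.05 s, during which the arm holds its last target.

## Task

The fume extractor's filter has to be checked for clogging: turn the red lock knob a full quarter turn anticlockwise (seen from above) to free the green flap, swing the flap up until it stands about upright and leave it open, then draw the orange-framed filter plate straight up out of its slot. Carry it to the inspection light and finish holding it still and upright in the gripper in front of the lit window, level with the middle of the window, its mesh facing the window squarely about 6 cm away, touching neither the light nor the extractor. Do not let the plate touch the light on the way, and leave the loose things on the bench where they lie.

Things in the scene. Friction and masses are not known exactly. Their poses are not given: they have to be found in the camera images.
- extractor: Fixed grey fume extractor. Origin on the bench under the middle of its filter slot; own x to its back, y left, z up. Housing x -100..95, y -75..75 mm, flat top deck at z 90. The slot (16 mm in x, 104 in y, floor at z 10) about the origin holds the filter plate, 2 mm clear all round; the green flap hides it until lifted. The lock knob's axis stands at x -78, y 0.
- latch (a joint): Lock knob: 0 = locked (its small steel arm lies over the flap's front tongue and really blocks the flap), grows anticlockwise seen from above, stop at 1.6 rad; clear of the flap from about 1.2 rad; starts within 0 to 0.2. Light friction (0.06 Nm), stays where it is left.
- latch_grip (a point): Centre of the knob's red wing, on its vertical axis, 173 mm above the bench. The wing is 44 mm long, 12 mm thick and 30 mm high; its length lies along the extractor's x when the joint is 0, and turns with the joint. Its own x axis runs along the wing. Below the wing is an 18 mm stem; wing underside 12 mm above the flap's top.
- flap (a joint): Green hood-shaped flap, 125 (x) x 138 (y) x 56 mm high with 4 mm walls, hinged on its far lower edge; 0 = shut, grows as the front rises, 1.57 = swung up on end, stop at 1.75. A stiff hinge (0.22 Nm) keeps it where it is left; about 4 N at the handle moves it.
- flap_handle (a point): Centre of the flap's black T-handle: round bar, 14 mm diameter, 40 mm long along the extractor's y, on a 12 mm stalk, 37 mm above the flap's top. Shut: 183 mm above the bench, over the slot; 80 mm before and 93 mm above flap_hinge (arc radius 123 mm). Pinch it across or on its ends; it turns between the fingers as the flap swings.
- flap_hinge (a point): Middle of the flap's hinge axis, which runs along the extractor's y: at x +80 mm, z 90 mm of the extractor.
- filter_plate: Loose filter plate, about 140 g: orange frame with steel mesh, 100 (y) x 12 (x) x 80 mm high, orange grip tab on top (40 x 12 x 46 mm high). Origin at the centre of its lower edge; z up, x through the mesh. Starts standing in the slot, axes parallel to the extractor's, frame top flush with the deck, only the tab proud, under the flap. Both faces alike.
- filter_grip (a point): Centre of the plate's grip tab (23 mm above the deck at the start), 103 mm above the plate's lower edge; pinch it across its 12 mm.
- filter_mid (a point): Centre of the plate's mesh, 40 mm above its lower edge and 63 mm below filter_grip.
- light: Inspection light, fixed: upright black panel 160 (y) x 20 (x) mm, top at 170 mm (a 6 mm high button on top), on a steel foot that runs 80 mm backwards and reaches 10 mm in front of the window. Origin on the bench under the front face; own -x points out of the lit window, z up.
- light_window (a point): Centre of the lit white window (136 mm wide, 126 mm high), on the panel's front face, 95 mm above the bench. Its axes are the light's: -x points out towards the viewer.
- angle_offcut: Bystander: dark angle-iron offcut, 75 x 40 x 40 mm.
- marker: Bystander: dark marker pen with a red cap, 120 mm long, 16 mm thick, lying on the bench.
- hex_key: Bystander: black hex key, 107 x 37 x 9 mm.
- loose_bin: Bystander: open yellow bin with screws, 47 x 65 x 44 mm high.
- flat_offcut: Bystander: flat steel bar offcut, 122 x 40 x 10 mm.
Not all that is in view belongs to the job. Several things look just like the light: the one meant starts farthest to the robot's left.

How it is judged (in metres and radians):
On the way, in this order (a step that is already met when the one before it is completed fails the run):
1. the lock knob is turned clear (over 1.2 rad) while the flap is still shut (value of joint latch above 1.2 rad and value of joint flap below 0.1 rad), for 0.1 s.
2. the flap is swung up (over 1.2 rad) with the plate still in its slot (value of joint flap above 1.2 rad and z of filter_mid in the frame of extractor below 0.06 m), for 0.2 s.
3. the plate is drawn clear of the slot, held by the fingers (z of filter_mid in the frame of extractor above 0.135 m and contact force between filter_plate and the fingers above 1 N), for 0.1 s.
At the end, for the whole second after the job is handed in: Fingers hold the plate (>1 N), no extractor or light contact; mesh centre 25-100 mm out from the window, within 30 mm sideways, 30 mm below to 40 mm above its centre; upright and parallel to it within 0.25 rad, under 0.03 m/s; flap over 1.1 rad (contact force between filter_plate and the fingers above 1 N and contact force between filter_plate and extractor below 0.3 N and contact force between filter_plate and light below 0.3 N and x of filter_mid in the frame of light_window between -0.1 and -0.025 m and y of filter_mid in the frame of light_window between -0.03 and 0.03 m and z of filter_mid in the frame of light_window between -0.03 and 0.04 m and angle between filter_plate's own z axis and vertical below 0.25 rad and angle between the x axis of filter_plate and the x axis of light, either way round below 0.25 rad and linear speed of filter_plate below 0.03 m/s and value of joint flap above 1.1 rad); the arm keeps its last pose, push and grip.
It fails at once if the plate strikes the inspection light (contact force between filter_plate and light above 1 N).
It fails at once if a loose thing on the bench is moved by more than 3 cm (distance of any of angle_offcut, marker, hex_key, loose_bin, flat_offcut from where it was at the start of the episode above 0.03 m).
It also fails if it takes over 72 s, if anything falls off the work surface, if the arm or the gripper's body presses on something with over 40 N, if the wrist force passes 120 N, or if a joint passes its speed limit or range.

## Working session

There is one attempt and no reset: what is moved stays moved. The work goes in short steps, Python scripts to look and compute and a tool call to move; the robot and the scene stay as the last step left them, time stands still between calls to the robot, and variables do not carry over. Pictures are saved under pics/ and viewed, and the job is handed in when it is done.

Besides the shell and the picture viewer there is one more tool, called after ">>>" as name(argument=value, ...), one argument or row to a line, values as JSON. step_arm: Moves the arm, as the interface text tells. Its arguments: {"type":"object","properties":{"grip":{"type":"array","items":{"type":"number"}},"slide":{"type":"array","items":{"type":"array","items":{"type":"number","minimum":-1,"maximum":1}}},"yaw":{"type":"array","items":{"type":"number","minimum":-1,"maximum":1}},"squeeze":{"type":"number"}},"required":["grip","slide","yaw"]}

```bash
mkdir -p pics; cat > h.py <<'E'
import numpy as np, cv2
from scipy.spatial.transform import Rotation as R
from rig import sensors,capture,calibration,order,bot
def save(name,fn):
    im=capture(name); cv2.imwrite('pics/'+fn,im[:,:,::-1]); return im
def ray(name,uv,state=None):
    c=calibration(name); K=np.array(c['mtx'])
    if name!='wrist':
        Rm=cv2.Rodrigues(np.array(c['rvec'],float))[0]; t=np.array(c['tvec'],float).ravel()
        d=Rm.T@np.linalg.solve(K,[uv[0],uv[1],1.]); return -Rm.T@t, d/np.linalg.norm(d)
    T=np.array(c['tool_from_camera']); s=state
    x=(uv[0]-K[0,2])/K[0,0]; y=(uv[1]-K[1,2])/K[1,1]; r=np.hypot(x,y)
    d=np.array([x/r*np.sin(r),y/r*np.sin(r),np.cos(r)]) if r>1e-9 else np.array([0,0,1.])
    Rt=R.from_quat(s['eef_rot']).as_matrix()
    return Rt@T[:3,3]+np.array(s['tcp_pos']), Rt@T[:3,:3]@d
def onz(o,d,z): return o+d*(z-o[2])/d[2]
def meet(rs):
    A=np.zeros((3,3));b=np.zeros(3)
    for o,d in rs:
        P=np.eye(3)-np.outer(d,d);A+=P;b+=P@o
    p=np.linalg.solve(A,b); return p,[np.linalg.norm((np.eye(3)-np.outer(d,d))@(p-o)) for o,d in rs]
def proj(name,p):
    c=calibration(name); 
    return cv2.projectPoints(np.array(p,float).reshape(-1,1,3),np.array(c['rvec'],float),np.array(c['tvec'],float),np.array(c['mtx'],float),None)[0][:,0]
E
python3 - <<'E'
from h import *
for n in('scene','side','wrist'): save(n,n+'0.png'); print(n,calibration(n))
print(sensors.read_state(),bot.grip_point_offset)
E
```

```text
scene {'mtx': array([[390.10213765,   0.        , 316.10800595],
       [  0.        , 390.10213765, 200.32652507],
       [  0.        ,   0.        ,   1.        ]]), 'rvec': array([ 1.07986357, -2.03903742,  1.30347421]), 'tvec': array([259.04655429, 281.46848055, 868.08439529])}
side {'mtx': array([[420.89914917,   0.        , 319.07803903],
       [  0.        , 420.89914917, 202.77083972],
       [  0.        ,   0.        ,   1.        ]]), 'rvec': array([ 1.97750196, -0.10319101,  0.10476185]), 'tvec': array([-482.32851483,  139.56025626, 1289.05217683])}
wrist {'mtx': array([[309.70691629,   0.        , 320.70967264],
       [  0.        , 309.70691629, 198.36361452],
       [  0.        ,   0.        ,   1.        ]]), 'tool_from_camera': array([[ 9.99999350e-01,  1.03454289e-03,  4.78674158e-04,
         5.15497201e-01],
       [-1.13343875e-03,  9.47104258e-01,  3.20924041e-01,
        -8.50106257e+01],
       [-1.21344649e-04, -3.20924376e-01,  9.47104815e-01,
        -1.42458830e+02],
       [ 0.00000000e+00,  0.00000000e+00,  0.00000000e+00,
         1.00000000e+00]])}
{'time': 0.15, 'joints': array([-9.54580468e-02,  4.94038970e-01,  1.34595906e+00, -9.72192631e-06,
        1.30251536e+00, -9.54952006e-02]), 'qvel': array([ 0.00029006, -0.00251207, -0.00146885, -0.00066646, -0.00037407,
        0.00041923]), 'effort': array([ 4.76028199e-04, -8.82539248e+01, -3.84067369e+01, -1.70366275e-04,
        7.04737889e-03, -2.97315989e-05]), 'tcp_pos': array([6.24732823e+02, 5.18457694e-02, 2.30848236e+02]), 'eef_rot': array([ 9.99999894e-01,  1.98675621e-05, -4.58717427e-04, -3.92224340e-05]), 'wrist_force': array([ 0.13807096,  0.93300504, -1.03007117]), 'wrist_torque': array([ 0.00755367, -0.04221994, -0.02498505]), 'width': 0.998443999308056} 18.700000000000003
```

View pics/scene0.png

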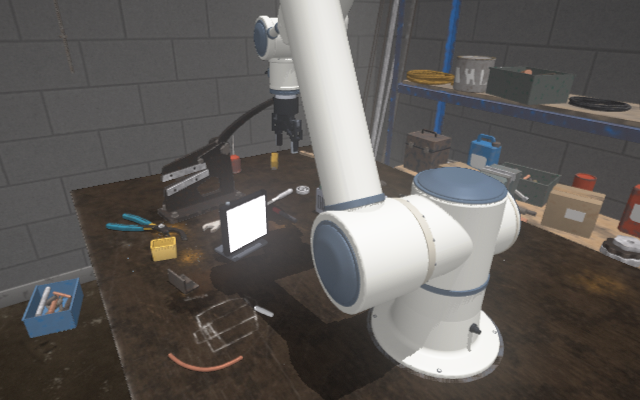

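View pics/side0.png

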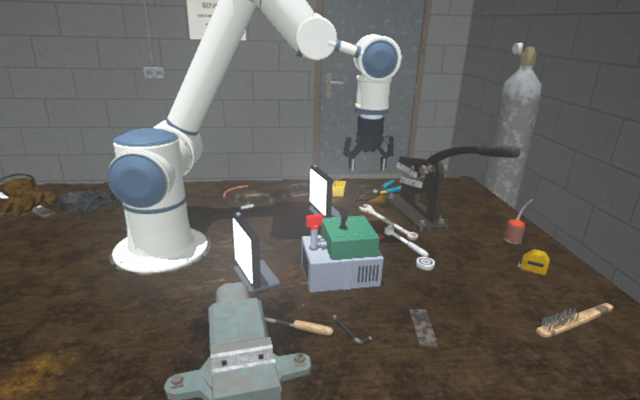

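View pics/wrist0.png

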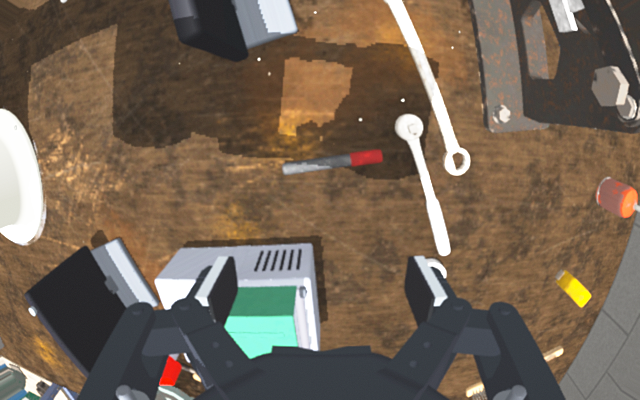

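```bash
python3 - <<'E'
from h import *
s=sensors.read_state()
for n in('scene','side'): print(n,ray(n,(320,200)))
for nm,uv,z in [('ext top corner',(313,245),90),('topL',(190,247),90),('knob',(172,370),173),('marker',(330,162),8),('lightL panel top',(245,55),170),('Rlight',(30,295),170),('Rlight2',(90,238),170)]:
    print(nm,onz(*ray('wrist',uv,s),z))
for nm,uv,z in [('knob',(314,221),173),('handle',(343,222),183),('Lwin',(319,190),95),('Rwin',(245,250),95),('housing c',(303,240),90),('h2',(309,286),0),('h3',(381,286),0),('hex',(350,335),3),('flat',(423,327),10)]:
    print('side',nm,onz(*ray('side',uv),z))
for nm,uv,z in [('Lwin',(246,222),95),('bin',(163,248),30),('angle',(182,280),20)]:
    print('scene',nm,onz(*ray('scene',uv),z))
E
```

```text
scene (array([-394.47468615,  598.77893528,  621.09069291]), array([ 0.73486574, -0.52815367, -0.42547156]))
side (array([  325.41816425, -1175.91358136,   651.99972661]), array([ 0.12380235,  0.91220711, -0.39057798]))
ext top corner [617.41040636 -61.46458246  90.        ]
topL [481.52915883 -67.62532337  90.        ]
knob [ 463.26803212 -180.77026842  173.        ]
marker [636.35571806   7.51624981   8.        ]
lightL panel top [575.83887001 114.75119909 170.        ]
Rlight [ 254.97682457 -114.38199684  170.        ]
Rlight2 [414.35530137 -22.39835454 170.        ]
side knob [ 444.36026981 -195.23745289  173.        ]
side handle [ 515.06913416 -226.51107037  183.        ]
side Lwin [509.68782689 216.31703583  95.        ]
side Rwin [ 263.67371127 -196.47579249   95.        ]
side housing c [ 420.97683052 -143.78617485   90.        ]
side h2 [ 430.08826027 -236.00769023    0.        ]
side h3 [ 623.61672879 -252.21482791    0.        ]
side hex [ 502.85845112 -438.26896193    3.        ]
side flat [ 674.3649155 -435.0472748   10.       ]
scene Lwin [508.81644626 204.4655247   95.        ]
scene bin [608.05127422 414.90113421  30.        ]
scene angle [447.63679492 413.63147073  20.        ]
```

>>> step_arm(
  grip=[1,1,1,1,1],
  slide=[
    [0,0,-0.9],
    [-0.6,0.5,-0.6],
    [-0.6,0.6,-0.5],
    [-0.6,0.6,-0.5],
    [-0.5,0.6,0],
  ],
  yaw=[0,0,0,0,0],
)

```text
time: 0.57
tcp_pos: [532.7, -92.9, 334.9]
eef_rot: [1.0, 0.0, 0.002, 0.001]
wrist_force: [0.6, -0.8, 0.9]
width: 0.997
```

```bash
python3 - <<'E'
from h import *
import json
s=sensors.read_state(); save('wrist','w1.png'); print(s['tcp_pos'],s['time'])
json.dump({k:np.array(s[k]).tolist() for k in('tcp_pos','eef_rot')},open('w1.json','w'))
save('scene','scene1.png')
E
```

```text
[532.73397874 -92.93826485 334.87942606] 0.5667
```

View pics/w1.png

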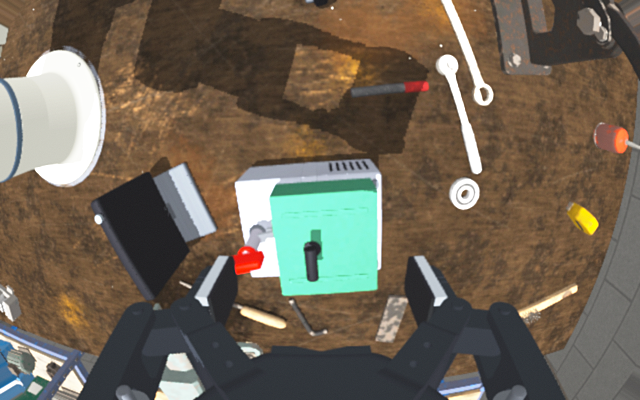

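View pics/scene1.png

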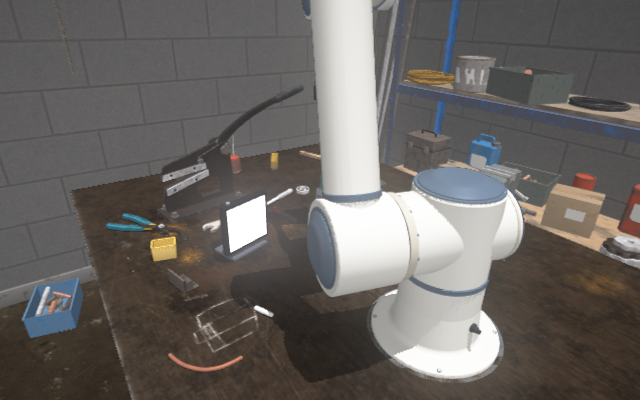

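>>> step_arm(
  grip=[1,1,1],
  slide=[
    [-0.5,0.7,0],
    [-0.5,0.7,0],
    [0,0.5,0],
  ],
  yaw=[0,0,0],
)

```text
time: 0.92
tcp_pos: [490.4, -168.9, 331.1]
eef_rot: [1.0, -0.0, -0.001, -0.0]
wrist_force: [1.1, -0.7, 0.7]
width: 1.0
```

```bash
python3 - <<'E'
from h import *
import json
s=sensors.read_state(); save('wrist','w2.png'); print(s['tcp_pos'],s['time'])
json.dump({k:np.array(s[k]).tolist() for k in('tcp_pos','eef_rot')},open('w2.json','w'))
save('side','side2.png')
for f in('w1','w2'):
    im=cv2.imread(f'pics/{f}.png'); cv2.imwrite(f'pics/{f}c.png',cv2.resize(im[130:320,220:420] if f=='w1' else im[60:250,240:440],None,fx=3.2,fy=3,interpolation=cv2.INTER_CUBIC))
E
```

```text
[ 490.41977213 -168.89546309  331.11822548] 0.9167
```

View pics/w2.png

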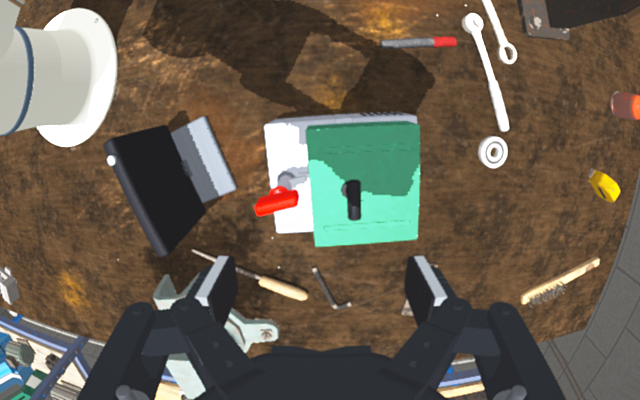

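View pics/w1c.png

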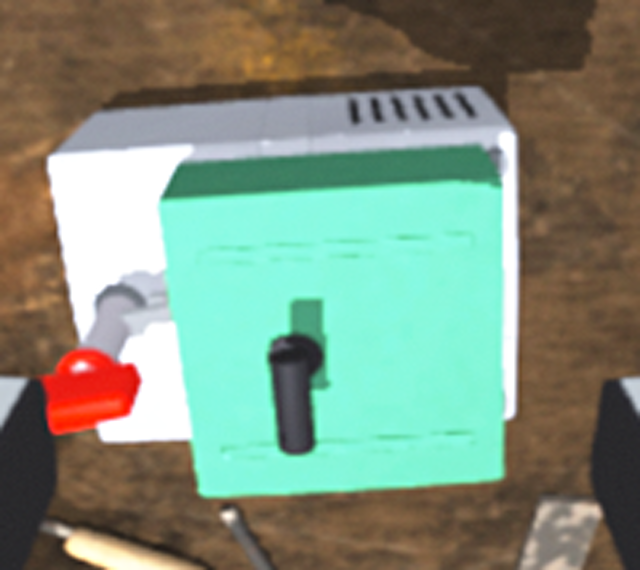

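```bash
cat >> h.py <<'E'
import json
def st(f): return json.load(open(f+'.json'))
def big(m,roi=None):
    m=m.astype(np.uint8)
    if roi: 
        k=np.zeros_like(m);x0,y0,x1,y1=roi;k[y0:y1,x0:x1]=1;m=m*k
    n,l,stt,c=cv2.connectedComponentsWithStats(m); i=1+np.argmax(stt[1:,4]); return l==i,c[i],stt[i]
E
python3 - <<'E'
from h import *
rs={}
for f in('w1','w2'):
    im=cv2.imread(f'pics/{f}.png'); h=cv2.cvtColor(im,cv2.COLOR_BGR2HSV).astype(int)
    red=((h[...,0]<6)|(h[...,0]>174))&(h[...,1]>170)&(h[...,2]>120)
    roi=(225,235,275,280) if f=='w1' else (245,180,305,220)
    m,c,t=big(red,roi); print(f,'red',c,t,cv2.minAreaRect(np.argwhere(m)[:,::-1].astype(np.float32)))
    rs.setdefault('red',[]).append(ray('wrist',c,st(f)))
    g=(h[...,0]>65)&(h[...,0]<95)&(h[...,1]>80)
    m2,c2,t2=big(g); print('green',c2,t2)
    roi=(298,235,325,285) if f=='w1' else (342,175,366,225)
    m,c,t=big((h[...,2]<70),roi); print('handle',c,t,cv2.minAreaRect(np.argwhere(m)[:,::-1].astype(np.float32)))
    rs.setdefault('h',[]).append(ray('wrist',c,st(f)))
for k in rs: print(k,meet(rs[k]))
# flap top corner ground by view: top plane z 146
for f,pts in(('w2',[(307,130),(419,123),(417,239),(314,246)]),('w1',[(271,195),(377,188),(377,290),(282,295)])):
    P=[onz(*ray('wrist',p,st(f)),146) for p in pts]; print(f,np.round(P,1))
    for i in range(4): d=P[(i+1)%4]-P[i]; print(np.round(np.linalg.norm(d[:2]),1),np.round(np.degrees(np.arctan2(d[1],d[0])),1))
for uv in((188,268),): pass
E
python3 - <<'E'
import cv2
im=cv2.imread('pics/w2.png'); cv2.imwrite('pics/w2c.png',cv2.resize(im[100:260,230:430],None,fx=4,fy=3.6,interpolation=cv2.INTER_CUBIC))
im=cv2.imread('pics/side2.png'); cv2.imwrite('pics/side2c.png',cv2.resize(im[150:300,220:420],None,fx=4,fy=4,interpolation=cv2.INTER_CUBIC))
E
```

```text
w1 red [247.0779896  260.11438475] [233 247  31  28 577] ((248.27230834960938, 259.7227783203125), (26.76650047302246, 30.05012321472168), 84.2894058227539)
green [326.24293578 235.17201835] [  270   179   108   117 10900]
handle [313.50761421 253.64974619] [305 242  16  38 197] ((311.25732421875, 260.0990295410156), (15.021171569824219, 36.7894401550293), 6.115502834320068)
w2 red [275.44836272 201.23047859] [254 187  44  30 794] ((274.8000183105469, 199.90000915527344), (23.08462905883789, 45.853031158447266), 71.56504821777344)
green [364.6755704  181.31234597] [  306   121   115   126 12579]
handle [353.18362283 195.75930521] [345 180  15  39 403] ((352.0, 199.0), (38.0, 14.0), 90.0)
red (array([ 442.931456  , -195.9636183 ,  155.29397906]), [np.float64(1.9533909347969998), np.float64(1.9533909347969678)])
h (array([ 526.26279869, -190.52740872,  148.54452405]), [np.float64(0.6277746781826525), np.float64(0.627774678182551)])
w2 [[ 476.2 -118.7  146. ]
 [ 597.4 -108.3  146. ]
 [ 608.  -246.9  146. ]
 [ 482.9 -254.6  146. ]]
121.6 4.9
138.9 -85.6
125.4 -176.5
136.1 92.8
w1 [[ 477.9 -116.5  146. ]
 [ 598.  -108.1  146. ]
 [ 608.7 -248.   146. ]
 [ 483.5 -255.2  146. ]]
120.3 4.0
140.3 -85.6
125.4 -176.7
138.8 92.3
```

View pics/w2c.png

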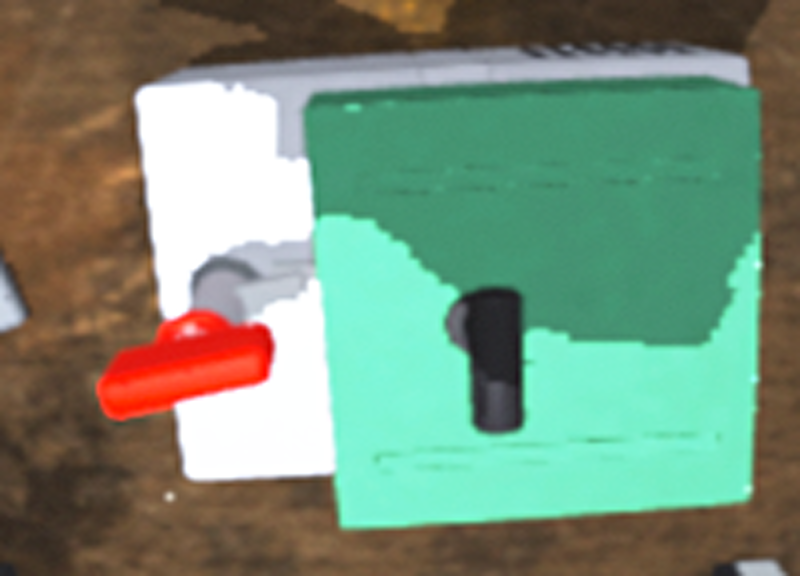

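View pics/side2c.png

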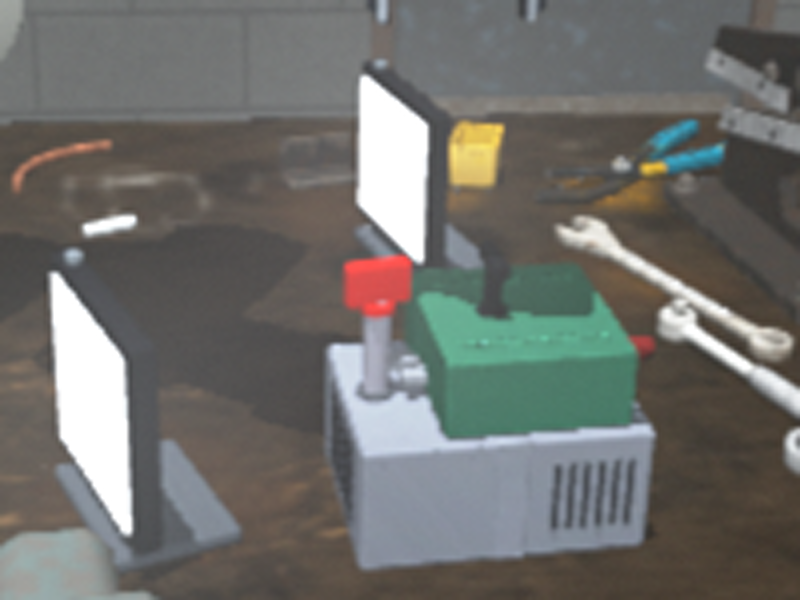

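```bash
python3 - <<'E'
from h import *
s2=st('w2')
def c2(p): return (230+p[0]/4,100+p[1]/3.6)
for nm,ps,z in [('bar',[(495,292),(497,430)],189),('wing top far edge',[(103,380),(268,326)],188),('wing top near',[(115,412),(270,362)],188)]:
    P=[onz(*ray('wrist',c2(p),s2),z) for p in ps]; d=P[1]-P[0]; print(nm,np.round(P,1),np.round(np.linalg.norm(d),1),np.degrees(np.arctan2(d[1],d[0])))
def s4(p): return (220+p[0]/4,150+p[1]/4)
print('side wing ctr z173',onz(*ray('side',s4((378,283))),173))
# two-view: wing centre w2 & side; handle top & side
wc=ray('wrist',c2((190,371)),s2)
print('wing tri (w2 body ctr, side ctr)',meet([wc,ray('side',s4((378,283)))]))
print('handle tri',meet([ray('wrist',c2((496,361)),s2),ray('side',s4((495,264)))]))
# w1 handle ends
def c1(p): return (220+p[0]/3.2,130+p[1]/3)
P=[onz(*ray('wrist',c1(p),st('w1')),189) for p in [(293,342),(296,450)]];print('w1 bar',P)
print('handle tri w1w2',meet([ray('wrist',c1((294.5,396)),st('w1')),ray('wrist',c2((496,361)),s2)]))
ex=np.array([524,-183.2]);a=np.radians(3.9);Rm=np.array([[np.cos(a),-np.sin(a)],[np.sin(a),np.cos(a)]])
for nm,p,z in[('knob',(-78,0),173),('handle',(0,0),183),('c1',(-100,-75),90),('c2',(95,-75),90),('c3',(95,-75),0),('c4',(-100,-75),0),('c5',(-100,75),90)]:
    q=ex+Rm@p; u=proj('side',[*q,z])[0]; print(nm,q,z,u,((u-[220,150])*4).round())
E
```

```text
bar [[ 522.4 -162.8  189. ]
 [ 524.4 -202.5  189. ]] 39.7 -87.21811889249196
wing top far edge [[ 426.1 -188.3  188. ]
 [ 467.9 -172.7  188. ]] 44.6 20.486217704732777
wing top near [[ 428.5 -197.8  188. ]
 [ 468.2 -182.9  188. ]] 42.3 20.585343902400876
side wing ctr z173 [ 445.82773971 -193.84144272  173.        ]
wing tri (w2 body ctr, side ctr) (array([ 445.98766369, -191.35712904,  171.81269657]), [np.float64(0.1443064169457966), np.float64(0.14430641694575694)])
handle tri (array([ 524.39017585, -185.25546551,  180.21096173]), [np.float64(0.06301167746830581), np.float64(0.06301167746819973)])
w1 bar [array([ 524.63628894, -156.13644255,  189.        ]), array([ 525.15930668, -201.44060445,  189.        ])]
handle tri w1w2 (array([ 524.77979293, -187.34386169,  173.56915866]), [np.float64(0.34340169730947023), np.float64(0.3434016973092366)])
knob [ 446.18062625 -188.50519267] 173 [314.40738525 219.85897337] [378. 279.]
handle [ 524.  -183.2] 183 [343.49750248 214.72203145] [494. 259.]
c1 [ 429.33271892 -264.82784998] 90 [310.42540507 262.72586164] [362. 451.]
c2 [ 623.88115329 -251.5648683 ] 90 [383.9434473  256.96031194] [656. 428.]
c3 [ 623.88115329 -251.5648683 ] 0 [381.03407167 285.85637649] [644. 543.]
c4 [ 429.33271892 -264.82784998] 0 [309.80720916 292.37244071] [359. 569.]
c5 [ 419.13042532 -115.17520815] 90 [301.4872958  235.23090773] [326. 341.]
```

>>> step_arm(
  grip=[1,1,1,1,1,1,1,1],
  slide=[
    [-0.55,0.25,0.3],
    [-0.55,0.24,0.4],
    [0,0,0.5],
    [0,0,0.5],
    [0,0,0.5],
    [0,0,0.2],
    [0,0,0.1],
    [0,0,0],
  ],
  yaw=[0,0,0.079,0.079,0.079,0.079,0.079,0.079],
)

```text
time: 1.68
tcp_pos: [448.9, -186.5, 229.9]
eef_rot: [0.93, -0.366, -0.001, -0.0]
wrist_force: [0.8, -0.4, 0.4]
width: 1.001
```

>>> step_arm(
  grip=[1,1,1,1,1,1],
  slide=[
    [0,0,0],
    [0,0,0],
    [0,0,0],
    [0,0,0],
    [0,0,0],
    [0,0,0],
  ],
  yaw=[0.079,0.079,0.079,0.079,0,0],
)

```text
time: 2.18
tcp_pos: [449.3, -187.0, 231.1]
eef_rot: [0.815, -0.58, -0.0, -0.0]
wrist_force: [0.1, -0.9, -0.7]
width: 0.998
```

```bash
python3 - <<'E'
from h import *
s=sensors.read_state(); save('wrist','w3.png'); print(s['tcp_pos'],s['time'],R.from_quat(s['eef_rot']).as_matrix().round(3),s['joints'])
json.dump({k:np.array(s[k]).tolist() for k in('tcp_pos','eef_rot')},open('w3.json','w'))
E
```

```text
[ 449.28676971 -187.0421111   231.06182508] 2.1833 [[ 0.328 -0.945 -0.   ]
 [-0.945 -0.328  0.   ]
 [-0.     0.    -1.   ]] [-5.17389113e-01  3.00550019e-01  1.67675601e+00  2.01606452e-04
  1.16470705e+00  7.18956017e-01]
```

View pics/w3.png

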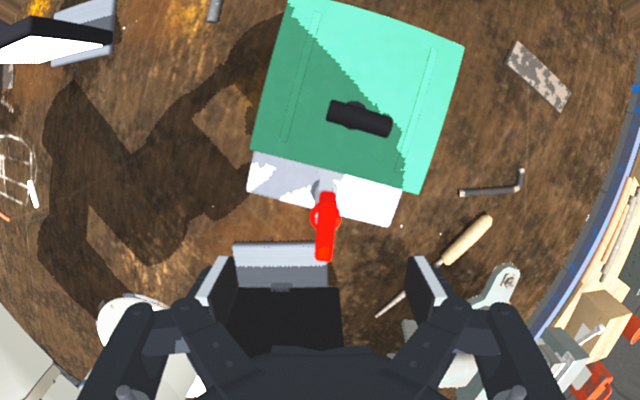

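```bash
python3 - <<'E'
from h import *
s=st('w3')
im=cv2.imread('pics/w3.png'); h=cv2.cvtColor(im,cv2.COLOR_BGR2HSV).astype(int)
red=((h[...,0]<6)|(h[...,0]>174))&(h[...,1]>170)&(h[...,2]>120)
m,c,t=big(red,(300,180,350,270)); print(t)
# wing top ends
for p in [(327,193),(324,262)]: print(onz(*ray('wrist',p,s),188))
Rt=R.from_quat(s['eef_rot']).as_matrix()
for q in ([446.3,-188.5],[447.5,-186]):
    print('tool delta',Rt.T@(np.array([*q,160.])-s['tcp_pos'])/40)
cv2.imwrite('pics/w3c.png',cv2.resize(im[170:280,250:410],None,fx=5,fy=5,interpolation=cv2.INTER_CUBIC))
E
```

```text
[ 309  192   33   71 1326]
[ 473.16921444 -180.77634057  188.        ]
[ 425.46726012 -195.62516489  188.        ]
tool delta [0.01070275 0.08225054 1.77655244]
tool delta [-0.03849052  0.03340106  1.77656728]
```

View pics/w3c.png

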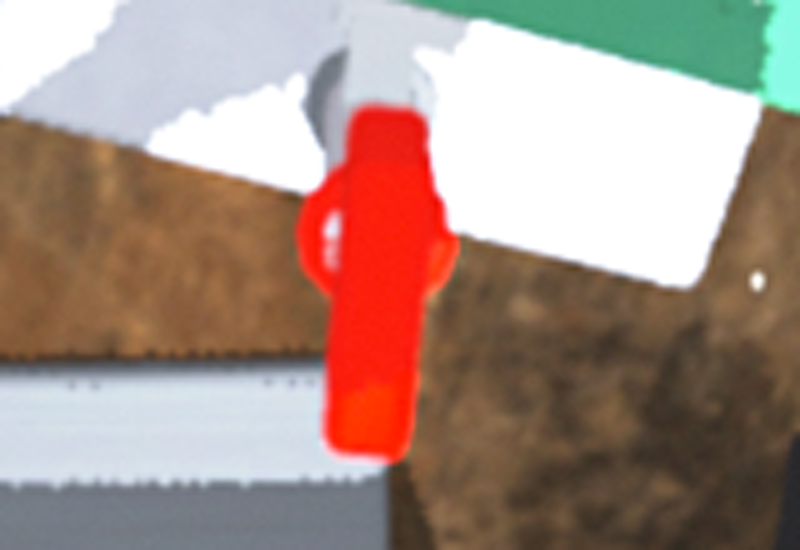

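>>> step_arm(
  grip=[0.6,0.6,0.6,0,0,0,0,0],
  slide=[
    [0,0.05,0.6],
    [0,0,0.6],
    [0,0,0.55],
    [0,0,0],
    [0,0,0],
    [0,0,0],
    [0,0,0],
    [0,0,0],
  ],
  yaw=[0,0,0,0,0,0,0,0],
  squeeze=30,
)

```text
time: 2.9
tcp_pos: [448.6, -189.9, 162.6]
eef_rot: [0.814, -0.581, 0.002, 0.0]
wrist_force: [4.3, -12.7, -13.2]
width: 0.128
```

```bash
python3 - <<'E'
from h import *
s=sensors.read_state();print(s); save('wrist','w4.png'); 
E
```

```text
{'time': 2.9, 'joints': array([-5.22198599e-01,  3.89859134e-01,  1.76639932e+00, -1.51779355e-03,
        9.80884690e-01,  7.18111128e-01]), 'qvel': array([ 0.00091346, -0.00058596,  0.00037716, -0.00034568, -0.00093982,
       -0.00041445]), 'effort': array([  4.85794231, -74.9883914 , -26.5908891 ,   2.28420898,
         2.9236418 ,   0.10545777]), 'tcp_pos': array([ 448.61440507, -189.89410699,  162.6431916 ]), 'eef_rot': array([ 8.14030747e-01, -5.80817178e-01,  2.27585752e-03,  4.10965071e-04]), 'wrist_force': array([  4.30303794, -12.73964351, -13.24532739]), 'wrist_torque': array([-1.85264143, -0.5826098 ,  0.10878007]), 'width': 0.12820210188472153}
```

View pics/w4.png

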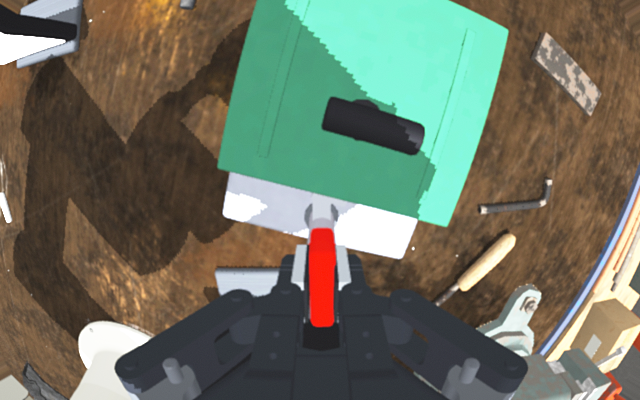

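>>> step_arm(
  grip=[0,0,0,0,0,0],
  slide=[
    [0.05,0,0],
    [0,0,0],
    [0,0,0],
    [0,0,0],
    [0,0,0],
    [0,0,0],
  ],
  yaw=[0,-0.076,-0.076,-0.076,-0.076,-0.076],
)

```text
time: 3.45
tcp_pos: [447.5, -188.9, 162.5]
eef_rot: [0.95, -0.313, -0.0, -0.001]
wrist_force: [-3.7, 13.8, 8.5]
width: 0.133
```

>>> step_arm(
  grip=[0,0,0,0,0,0,0],
  slide=[
    [0,0,0],
    [0,0,0],
    [0,0,0],
    [0,0,0],
    [0,0,0],
    [0,0,0],
    [0,0,0],
  ],
  yaw=[-0.076,-0.076,-0.076,-0.076,-0.076,-0.076,0],
)

```text
time: 4.03
tcp_pos: [445.3, -188.3, 162.4]
eef_rot: [0.999, 0.041, -0.002, -0.001]
wrist_force: [-17.2, 12.2, 18.5]
width: 0.132
```

```bash
python3 - <<'E'
from h import *
s=sensors.read_state();print(R.from_quat(s['eef_rot']).as_matrix().round(3),s['wrist_force'],s['wrist_torque']); save('wrist','w5.png'); 
E
```

```text
[[ 0.997  0.082 -0.004]
 [ 0.082 -0.997  0.003]
 [-0.004 -0.003 -1.   ]] [-17.20701464  12.24662727  18.50304825] [ 2.1509074   2.84818092 -0.0344743 ]
```

View pics/w5.png

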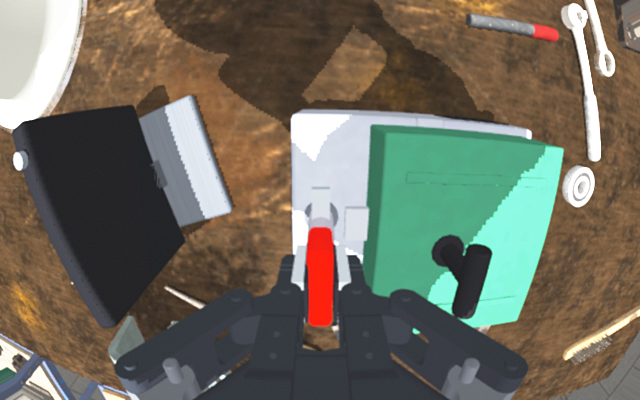

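>>> step_arm(
  grip=[0.4,0.4,0.4,0.4,0.8,1,1],
  slide=[
    [0,0,0],
    [0,0,0],
    [0,0,-0.7],
    [0,0,-0.8],
    [0,0,-0.5],
    [0.98,0.02,0],
    [0.98,0.02,0],
  ],
  yaw=[0,0,0,0,0,0,0],
)

```text
time: 4.67
tcp_pos: [527.4, -186.7, 244.5]
eef_rot: [0.999, 0.036, 0.002, 0.001]
wrist_force: [0.4, -1.4, 0.1]
width: 0.812
```

>>> step_arm(
  grip=[1,1,1,1,1,1,1],
  slide=[
    [0,0,0],
    [0,0,0],
    [0,0,0],
    [0,0,0],
    [0,0,0],
    [0,0,0],
    [0,0,0],
  ],
  yaw=[0.0776,0.0776,0.0776,0.0776,0.0776,0.0776,0.0776],
)

```text
time: 5.25
tcp_pos: [526.6, -186.3, 242.3]
eef_rot: [0.924, -0.383, 0.001, 0.0]
wrist_force: [1.3, -0.7, -0.3]
width: 1.001
```

>>> step_arm(
  grip=[1,1,1,1,1,1,1],
  slide=[
    [0,0,0],
    [0,0,0],
    [0,0,0],
    [0,0,0],
    [0,0,0],
    [0,0,0],
    [0,0,0],
  ],
  yaw=[0.0776,0.0776,0.0776,0.0776,0.0776,0.0776,0],
)

```text
time: 5.83
tcp_pos: [526.5, -186.3, 242.2]
eef_rot: [0.725, -0.688, 0.001, -0.0]
wrist_force: [-0.2, 0.2, -0.4]
width: 1.0
```

```bash
python3 - <<'E'
from h import *
s=sensors.read_state();Rt=R.from_quat(s['eef_rot']).as_matrix();print(Rt.round(3),s['tcp_pos'],s['joints'].round(2)); save('wrist','w6.png');save('side','side6.png')
json.dump({k:np.array(s[k]).tolist() for k in('tcp_pos','eef_rot')},open('w6.json','w'))
print(Rt.T@(np.array([524.2,-183.5,170])-s['tcp_pos'])/40)
E
```

```text
[[ 0.052 -0.999  0.001]
 [-0.999 -0.052 -0.001]
 [ 0.001 -0.001 -1.   ]] [ 526.53954052 -186.30160136  242.24165366] [-0.45  0.39  1.5   0.    1.25  1.07]
[-0.07439263  0.057363    1.80590339]
```

View pics/w6.png

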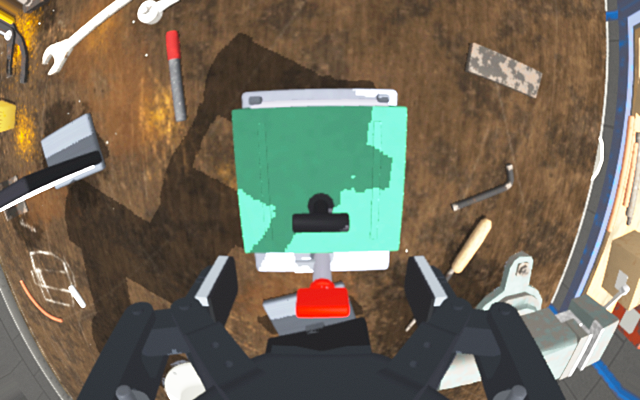

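View pics/side6.png

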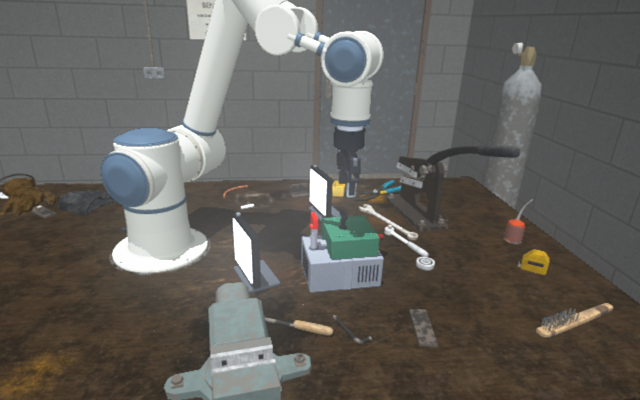

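```bash
python3 - <<'E'
from h import *
s=st('w6')
P=[onz(*ray('wrist',p,s),188) for p in [(292,221),(349,221)]];print(np.round(P,1),np.mean(P,0))
W=[onz(*ray('wrist',p,s),188) for p in [(299,291),(346,291),(301,317),(349,317)]];print('wing',np.round(W,1))
G=[onz(*ray('wrist',p,s),146) for p in [(232,109),(408,107),(400,250),(244,253)]];print(np.round(G,1),np.mean(G,0))
E
```

```text
[[ 525.6 -164.3  188. ]
 [ 527.7 -203.6  188. ]] [ 526.65476066 -183.93190732  188.        ]
wing [[ 466.8 -170.5  188. ]
 [ 468.7 -206.8  188. ]
 [ 440.1 -172.6  188. ]
 [ 442.  -211.8  188. ]]
[[ 598.9 -110.9  146. ]
 [ 607.7 -248.   146. ]
 [ 484.2 -257.2  146. ]
 [ 473.9 -118.2  146. ]] [ 541.18927163 -183.58175908  146.        ]
```

>>> step_arm(
  grip=[1,1,1,1,0,0,0,0],
  slide=[
    [-0.06,0.03,0.6],
    [0,0,0.6],
    [0,0,0.58],
    [0,0,0],
    [0,0,0],
    [0,0,0],
    [0,0,0],
    [0,0,0],
  ],
  yaw=[0,0,0,0,0,0,0,0],
  squeeze=40,
)

```text
time: 6.6
tcp_pos: [525.8, -185.3, 171.9]
eef_rot: [0.728, -0.686, 0.002, 0.0]
wrist_force: [-14.2, -47.8, 30.4]
width: 0.459
```

```bash
python3 - <<'E'
from h import *
s=sensors.read_state();print(s['tcp_pos'],s['width'],s['wrist_force']); save('wrist','w7.png')
E
```

```text
[ 525.8018005  -185.25233674  171.88770978] 0.45895094205843723 [-14.22020945 -47.79330443  30.43954065]
```

View pics/w7.png

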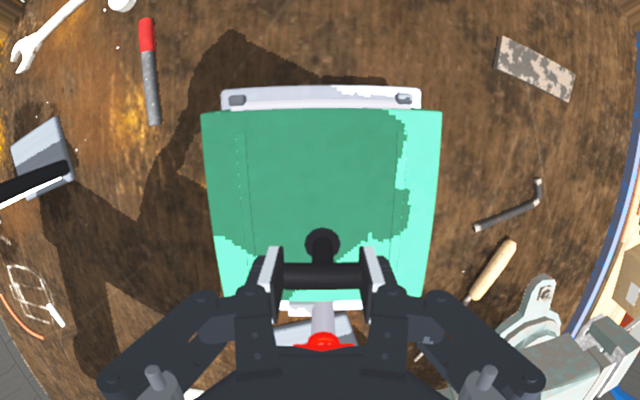

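>>> step_arm(
  grip=[0,0,0],
  slide=[
    [0.06,0,-0.05],
    [0,0,0],
    [0,0,0],
  ],
  yaw=[0,0,0],
)

```text
time: 6.9
tcp_pos: [526.1, -186.2, 172.8]
eef_rot: [0.728, -0.686, 0.001, -0.001]
wrist_force: [7.2, 2.4, -9.4]
width: 0.454
```

```bash
python3 - <<'E'
import numpy as np
a=np.radians(np.arange(0,91,6)); ph=np.arctan2(93,-80)-a
P=122.7*np.c_[np.cos(ph),np.sin(ph)]; d=np.diff(P,axis=0)/40
print([[0,round(-x,3),round(-z,3)] for x,z in d])
E
```

```text
[[0, np.float64(-0.254), np.float64(-0.196)], [0, np.float64(-0.273), np.float64(-0.169)], [0, np.float64(-0.289), np.float64(-0.139)], [0, np.float64(-0.302), np.float64(-0.108)], [0, np.float64(-0.312), np.float64(-0.076)], [0, np.float64(-0.318), np.float64(-0.043)], [0, np.float64(-0.321), np.float64(-0.01)], [0, np.float64(-0.32), np.float64(0.024)], [0, np.float64(-0.316), np.float64(0.057)], [0, np.float64(-0.308), np.float64(0.09)], [0, np.float64(-0.297), np.float64(0.122)], [0, np.float64(-0.283), np.float64(0.152)], [0, np.float64(-0.265), np.float64(0.181)], [0, np.float64(-0.245), np.float64(0.208)], [0, np.float64(-0.222), np.float64(0.232)]]
```

>>> step_arm(
  grip=[0,0,0,0,0],
  slide=[
    [0,-0.25,-0.2],
    [0,-0.27,-0.17],
    [0,-0.29,-0.14],
    [0,-0.3,-0.11],
    [0,-0.31,-0.08],
  ],
  yaw=[0,0,0,0,0],
)

```text
time: 7.32
tcp_pos: [581.3, -182.4, 200.6]
eef_rot: [0.728, -0.686, -0.001, 0.0]
wrist_force: [-2.6, 1.6, -9.2]
width: 0.448
```

```bash
python3 - <<'E'
from h import *
save('side','side8.png');save('wrist','w8.png');s=sensors.read_state();print(s['wrist_force'],s['tcp_pos'])
E
```

```text
[-2.18890213  3.93383208  5.42982618] [ 582.64030162 -182.35820429  200.79035057]
```

View pics/side8.png

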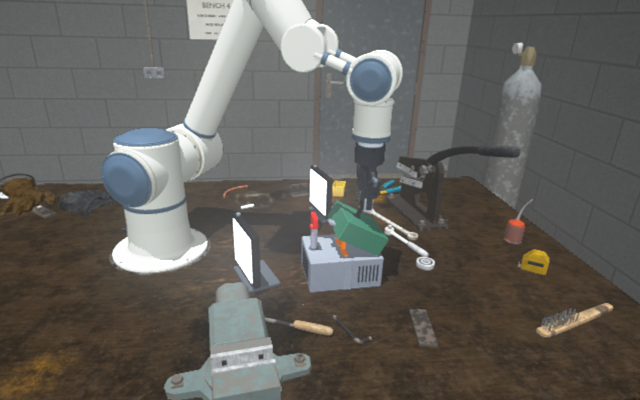

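Flap is rising well, with the orange tab visible. Continuing.

>>> step_arm(
  grip=[0,0,0,0,0],
  slide=[
    [0,-0.32,-0.04],
    [0,-0.32,-0.01],
    [0,-0.32,0.02],
    [0,-0.32,0.06],
    [0,-0.31,0.09],
  ],
  yaw=[0,0,0,0,0],
)

```text
time: 7.83
tcp_pos: [645.1, -178.2, 196.2]
eef_rot: [0.728, -0.686, -0.0, -0.001]
wrist_force: [-1.9, 10.2, 5.6]
width: 0.451
```

>>> step_arm(
  grip=[0,0,0,0,0,0],
  slide=[
    [0,-0.3,0.12],
    [0,-0.28,0.15],
    [0,-0.27,0.18],
    [0,-0.24,0.2],
    [0,-0.1,0.1],
    [0,0,0],
  ],
  yaw=[0,0,0,0,0,0],
)

```text
time: 8.33
tcp_pos: [694.5, -174.9, 166.1]
eef_rot: [0.728, -0.686, 0.001, -0.002]
wrist_force: [6.8, 13.1, 6.9]
width: 0.449
```

```bash
python3 - <<'E'
from h import *
save('side','side9.png');save('wrist','w9.png');s=sensors.read_state();print(s['wrist_force'],s['tcp_pos'])
E
```

```text
[ 6.32083053 14.24291281  6.87596151] [ 693.87764202 -174.97612429  166.60321274]
```

View pics/side9.png

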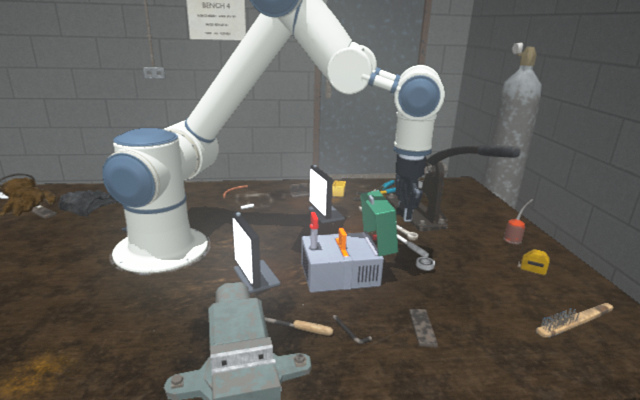

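View pics/w9.png

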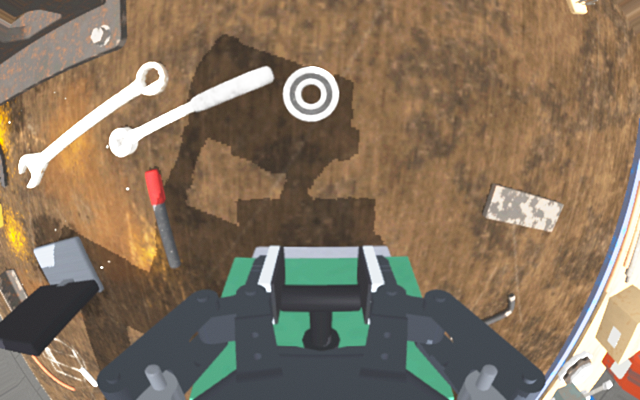

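>>> step_arm(
  grip=[0.8,0.8,0.9,0.9,0.9,0.9,0.9],
  slide=[
    [0,0,0],
    [0,0,0],
    [0,0,-0.2],
    [0,0,-0.7],
    [0,0,-0.9],
    [0,0,-0.9],
    [0,0,-0.8],
  ],
  yaw=[0,0,0,0,0,0,0],
)

```text
time: 9.02
tcp_pos: [692.3, -176.7, 308.5]
eef_rot: [0.727, -0.686, 0.001, -0.0]
wrist_force: [0.1, -0.6, -0.1]
width: 0.904
```

>>> step_arm(
  grip=[0.9,0.9,0.9,0.9,0.9,0.9,0.9],
  slide=[
    [0,0.9,0],
    [0,0.9,0],
    [0,0.9,0],
    [0,0.9,0],
    [0,0.6,0],
    [0,0,0],
    [0,0,0],
  ],
  yaw=[0,0,0,0,0,-0.0776,-0.0776],
)

```text
time: 9.6
tcp_pos: [523.3, -186.6, 306.6]
eef_rot: [0.807, -0.591, 0.001, 0.0]
wrist_force: [-0.3, 0.6, -0.3]
width: 0.901
```

>>> step_arm(
  grip=[0.9,0.9,0.9,0.9,0.9,0.9],
  slide=[
    [0,0,0],
    [0,0,0],
    [0,0,0],
    [0,0,0],
    [0,0,0],
    [0,0,0],
  ],
  yaw=[-0.0776,-0.0776,-0.0776,-0.0776,-0.0776,-0.0776],
)

```text
time: 10.1
tcp_pos: [524.6, -186.5, 306.1]
eef_rot: [0.965, -0.263, 0.0, 0.0]
wrist_force: [0.5, 0.5, 0.5]
width: 0.9
```

>>> step_arm(
  grip=[0.9,0.9,0.9,0.9,0.9,0.9],
  slide=[
    [0,0,0],
    [0,0,0],
    [0,0,0],
    [0,0,0],
    [0,0,0],
    [0,0,0],
  ],
  yaw=[-0.0776,-0.0776,-0.0776,-0.0776,-0.0776,0],
)

```text
time: 10.6
tcp_pos: [524.6, -186.4, 306.0]
eef_rot: [0.999, 0.039, 0.0, 0.0]
wrist_force: [-0.8, 0.1, 0.5]
width: 0.902
```

```bash
python3 - <<'E'
from h import *
s=sensors.read_state();print(R.from_quat(s['eef_rot']).as_matrix().round(3),s['tcp_pos'],s['joints'].round(2)); save('wrist','w10.png');save('side','side10.png')
json.dump({k:np.array(s[k]).tolist() for k in('tcp_pos','eef_rot')},open('w10.json','w'))
E
```

```text
[[ 0.997  0.079  0.001]
 [ 0.079 -0.997 -0.001]
 [ 0.001  0.001 -1.   ]] [ 524.62020185 -186.40213649  305.99981599] [-0.45  0.33  1.41 -0.    1.4  -0.53]
```

View pics/w10.png

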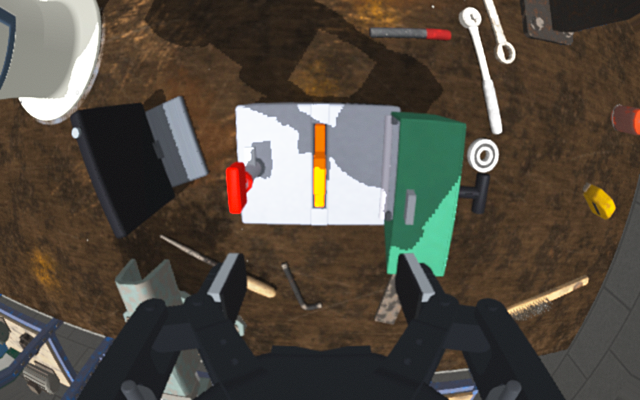

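View pics/side10.png

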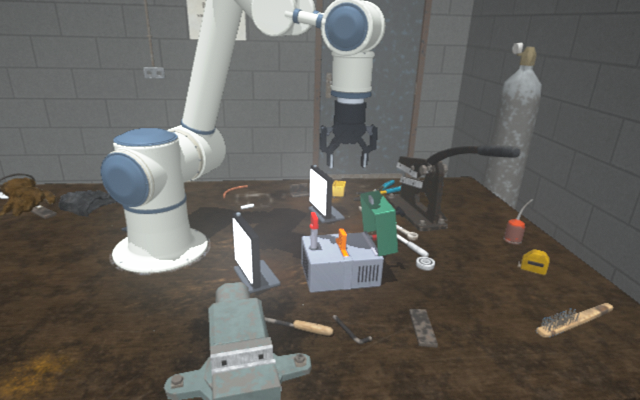

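```bash
python3 - <<'E'
from h import *
s=st('w10')
im=cv2.imread('pics/w10.png'); h=cv2.cvtColor(im,cv2.COLOR_BGR2HSV).astype(int)
o=(h[...,0]>5)&(h[...,0]<32)&(h[...,1]>180)&(h[...,2]>120)
m,c,t=big(o,(300,100,340,220)); print(c,t)
for r in (130,150,170,190,205): x=np.where(m[r])[0]; print(r,x.min(),x.max()+1)
y=np.where(m.any(1))[0]
xs=(np.where(m[200])[0].min()+np.where(m[200])[0].max()+1)/2
# lowest row = far (-y) end of top face
far=onz(*ray('wrist',(xs,y.max()+1),s),136); 
x170=np.where(m[170])[0]; mid=onz(*ray('wrist',((x170.min()+x170.max()+1)/2,170),s),136); print('far',far,'mid row170',mid)
H=[onz(*ray('wrist',p,s),90) for p in [(236,105),(398,107),(386,224),(242,224)]];print(np.round(H,1),np.mean(H,0))
im2=cv2.imread('pics/side10.png'); cv2.imwrite('pics/s10c.png',cv2.resize(im2[200:300,280:400],None,fx=6,fy=6,interpolation=cv2.INTER_CUBIC))
cv2.imwrite('pics/w10c.png',cv2.resize(im[95:235,225:405],None,fx=4.4,fy=4.2,interpolation=cv2.INTER_CUBIC))
E
```

```text
[319.24802706 165.56708005] [314 124  12  83 887]
130 315 325
150 315 325
170 314 326
190 314 325
205 314 324
far [ 526.14618298 -217.20092954  136.        ] mid row170 [ 523.98806365 -176.40098677  136.        ]
[[ 420.7 -116.    90. ]
 [ 609.2 -103.7   90. ]
 [ 614.6 -250.7   90. ]
 [ 430.1 -265.7   90. ]] [ 518.64773029 -184.02294636   90.        ]
```

View pics/w10c.png

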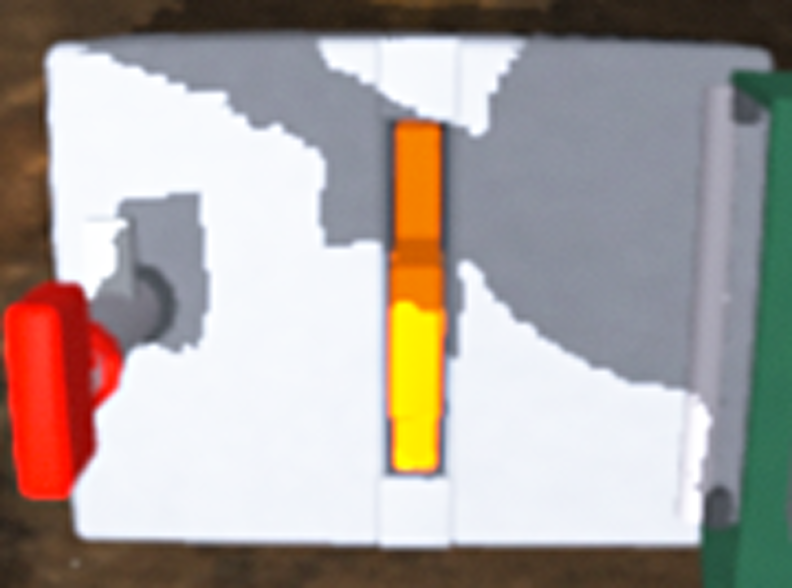

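View pics/s10c.png

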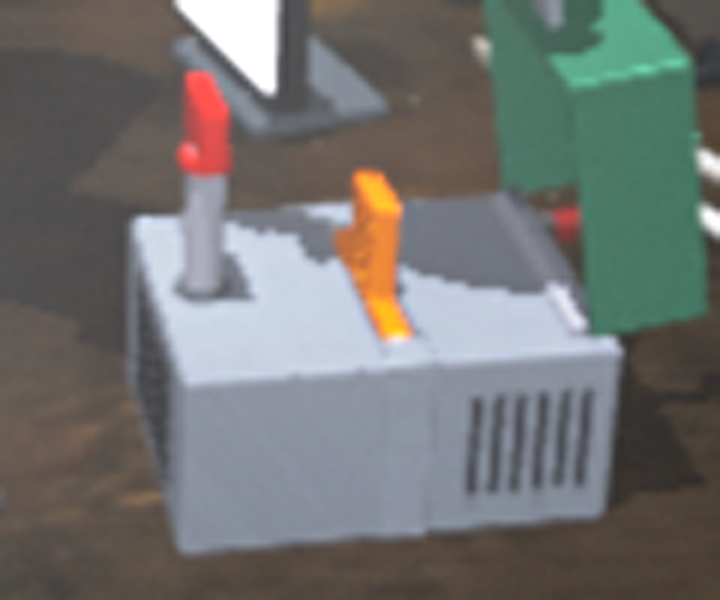

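```bash
python3 - <<'E'
from h import *
s=st('w10'); Rt=R.from_quat(s['eef_rot']).as_matrix()
for p in [(417,266),(416,415)]: print(onz(*ray('wrist',(225+p[0]/4.4,95+p[1]/4.2),s),136))
print('frame',[onz(*ray('wrist',(225+p[0]/4.4,95+p[1]/4.2),s),90) for p in[(419,122),(415,470)]])
top=ray('wrist',(225+416/4.4,95+340/4.2),s); sd=ray('side',(280+377/6,200+188/6))
print(meet([top,sd]))
print(Rt.T@(np.array([523.8,-183.5,100])-s['tcp_pos'])/40)
E
```

```text
[ 522.77802174 -164.11675657  136.        ]
[ 525.55973093 -202.29068089  136.        ]
frame [array([ 520.7152653 , -132.87237774,   90.        ]), array([ 527.64942742, -234.07105276,   90.        ])]
(array([ 524.32613861, -183.42925211,  133.76640794]), [np.float64(0.26949498951503503), np.float64(0.26949498951481843)])
[-0.01763324 -0.07691964  5.14994267]
```

>>> step_arm(
  grip=[0.6,0.6,0.6,0.6,0.6,0.6,0.6],
  slide=[
    [-0.01,-0.075,0.9],
    [0,0,0.9],
    [0,0,0.9],
    [0,0,0.9],
    [0,0,0.7],
    [0,0,0],
    [0,0,0],
  ],
  yaw=[0.007,0,0,0,0,0,0],
)

```text
time: 11.28
tcp_pos: [523.8, -183.1, 133.1]
eef_rot: [1.0, 0.029, -0.001, -0.0]
wrist_force: [0.7, -1.0, 1.3]
width: 0.601
```

```bash
python3 - <<'E'
from h import *
s=sensors.read_state();print(R.from_quat(s['eef_rot']).as_matrix().round(3),s['tcp_pos'],s['wrist_force']); save('wrist','w11.png');save('side','side11.png')
E
```

```text
[[ 0.998  0.058 -0.002]
 [ 0.058 -0.998  0.001]
 [-0.002 -0.001 -1.   ]] [ 523.78708741 -183.08078123  133.10843637] [ 0.68097662 -1.04212664  1.30128607]
```

View pics/w11.png

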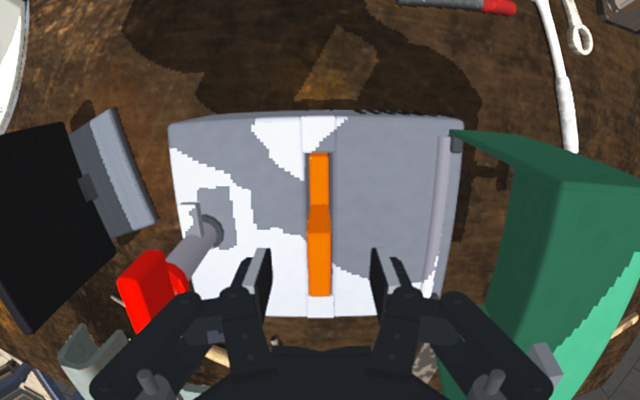

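View pics/side11.png

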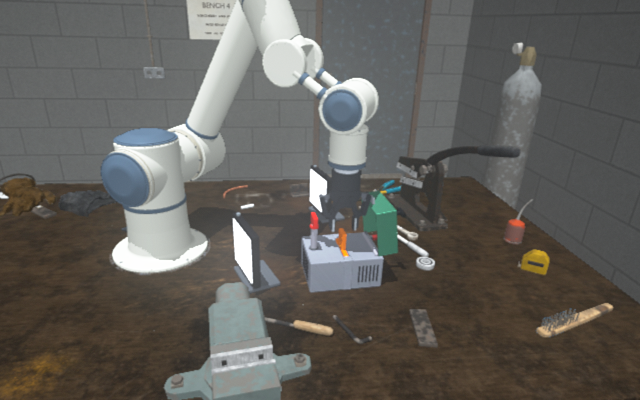

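>>> step_arm(
  grip=[0.5,0.5,0.5,0,0,0,0,0],
  slide=[
    [0,0,0.4],
    [0,0,0.4],
    [0,0,0],
    [0,0,0],
    [0,0,0],
    [0,0,0],
    [0,0,0],
    [0,0,0],
  ],
  yaw=[0,0,0,0,0,0,0,0],
  squeeze=40,
)

```text
time: 12.05
tcp_pos: [524.4, -183.6, 102.9]
eef_rot: [1.0, 0.031, 0.0, 0.001]
wrist_force: [-5.9, -0.6, 11.9]
width: 0.134
```

>>> step_arm(
  grip=[0,0,0,0,0,0,0,0],
  slide=[
    [0,0,-0.2],
    [0,0,-0.3],
    [0,0,-0.4],
    [0,0,-0.5],
    [0,0,-0.5],
    [0,0,-0.5],
    [0,0,-0.5],
    [0,0,-0.2],
  ],
  yaw=[0,0,0,0,0,0,0,0],
)

```text
time: 12.72
tcp_pos: [525.3, -183.6, 229.0]
eef_rot: [1.0, 0.031, 0.002, 0.001]
wrist_force: [1.9, -1.4, -1.0]
width: 0.137
```

```bash
python3 - <<'E'
from h import *
s=sensors.read_state();print(R.from_quat(s['eef_rot']).as_matrix().round(3),s['tcp_pos'],s['wrist_force'],s['width']); save('wrist','w12.png');save('side','side12.png');save('scene','scene12.png')
E
```

```text
[[ 0.998  0.061  0.004]
 [ 0.061 -0.998 -0.002]
 [ 0.004  0.002 -1.   ]] [ 525.32058823 -183.58738534  228.99912211] [ 1.87383916 -1.35491482 -0.97594188] 0.13707039572211835
```

View pics/side12.png

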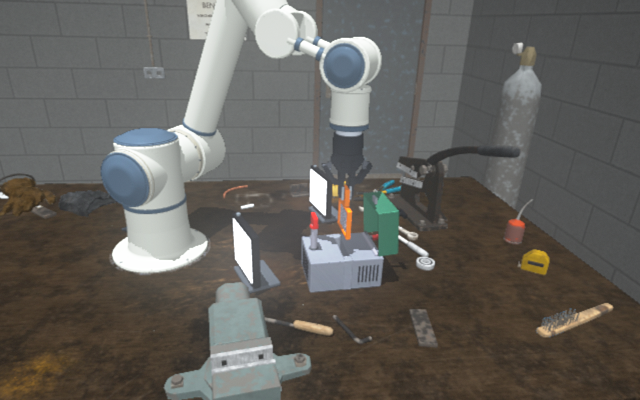

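View pics/scene12.png

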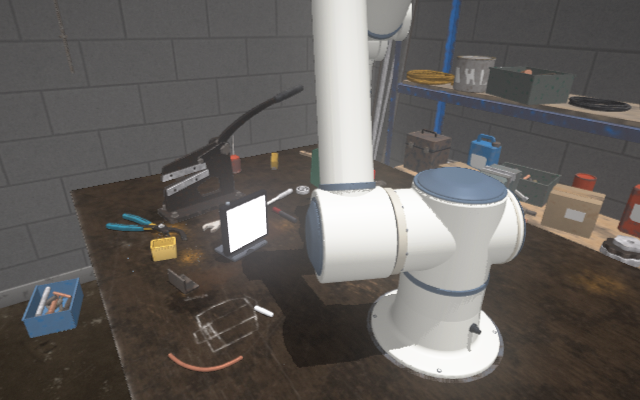

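```bash
python3 - <<'E'
from h import *
Q={}
for n,f,roi in(('scene','scene12.png',(215,185,275,255)),('side','side10.png',(300,160,335,220))):
    im=cv2.imread('pics/'+f); m,c,t=big(im.min(2)>200,roi)
    cn=max(cv2.findContours(m.astype(np.uint8),cv2.RETR_EXTERNAL,cv2.CHAIN_APPROX_NONE)[0],key=cv2.contourArea)
    for e in np.arange(1,8,.5):
        q=cv2.approxPolyDP(cn,e,True)[:,0]
        if len(q)==4: break
    # refine: fit lines to contour pts near each side
    q=q.astype(float); pts=cn[:,0].astype(float); L=[]
    for i in range(4):
        a,b=q[i],q[(i+1)%4]; d=(b-a)/np.linalg.norm(b-a); nrm=np.array([-d[1],d[0]])
        tt=(pts-a)@d; dd=abs((pts-a)@nrm); k=(dd<2)&(tt>.15*np.linalg.norm(b-a))&(tt<.85*np.linalg.norm(b-a))
        vx,vy,x0,y0=cv2.fitLine(pts[k].astype(np.float32),cv2.DIST_L2,0,.01,.01).ravel(); L.append(np.cross([x0,y0,1],[x0+vx,y0+vy,1]))
    C=[]
    for i in range(4): p=np.cross(L[i-1],L[i]); C.append(p[:2]/p[2])
    C=np.array(C); y=C[np.argsort(C[:,0])]; l=y[:2][np.argsort(y[:2,1])]; r=y[2:][np.argsort(y[2:,1])]
    Q[n]=[l[0],r[0],r[1],l[1]]; print(n,t,np.round(Q[n],1))
# window faces -x: scene cam at +y,-x side looking +x: image left = +y ; side cam from -y: left = ... 
P=[]
for i in range(4):
    p,e=meet([ray('scene',Q['scene'][i]),ray('side',Q['side'][i])]); P.append(p); print(np.round(p,1),np.round(e,1))
P=np.array(P);c=P.mean(0);print('centre',c)
w=(P[1]+P[2]-P[0]-P[3])/2; print('width',np.linalg.norm(w),'dir',np.degrees(np.arctan2(w[1],w[0])),'height',np.linalg.norm((P[0]+P[1]-P[2]-P[3])/2))
for n in Q:
    print(n,[np.round(onz(*ray(n,q),z),1) for q,z in zip(Q[n],(158,158,32,32))])
E
```

```text
scene [ 227  195   40   57 1555] [[226.5 211. ]
 [264.  194.7]
 [265.5 232.8]
 [230.2 251.6]]
side [309 169  18  46 579] [[310.  168. ]
 [326.3 181. ]
 [324.3 215.3]
 [310.  201. ]]
[481.1 269.1 160.1] [0.8 0.8]
[522.7 137.4 158.1] [0.4 0.4]
[521.3 138.3  31.9] [1.2 1.2]
[484.1 267.6  31.5] [0.8 0.8]
centre [502.297755   203.08382782  95.39271721]
width 136.35411832357494 dir -73.17472375732319 height 127.33474177980429
scene [array([483.3, 267.9, 158. ]), array([521.9, 137.6, 158. ]), array([523.4, 137.9,  32. ]), array([484.8, 267.7,  32. ])]
side [array([482.3, 277.2, 158. ]), array([523.1, 138.6, 158. ]), array([520.2, 135.8,  32. ]), array([483.3, 264.9,  32. ])]
```

>>> step_arm(
  grip=[0,0,0,0,0,0,0,0],
  slide=[
    [0.02,-0.3,0],
    [0.03,-0.6,0],
    [0.04,-0.7,0],
    [0.04,-0.7,0],
    [0.05,-0.7,0],
    [-0.2,-0.6,0],
    [-0.2,-0.6,0],
    [-0.2,-0.5,0],
  ],
  yaw=[0,0,0,0,0,0,0,0],
)

```text
time: 13.53
tcp_pos: [494.4, 5.6, 223.9]
eef_rot: [1.0, 0.031, -0.001, -0.0]
wrist_force: [-0.2, 0.8, -2.2]
width: 0.132
```

>>> step_arm(
  grip=[0,0,0,0,0,0,0],
  slide=[
    [-0.25,-0.5,0],
    [-0.25,-0.5,0],
    [-0.15,-0.4,0],
    [0,0,0],
    [0,0,0],
    [0,0,0],
    [0,0,0],
  ],
  yaw=[0,0,0,-0.05,-0.05,-0.048,0],
)

```text
time: 14.12
tcp_pos: [465.6, 58.4, 224.2]
eef_rot: [0.989, 0.149, -0.001, -0.0]
wrist_force: [0.1, 0.1, -0.8]
width: 0.134
```

```bash
cat > tgt.py <<'E'
from h import *
s=sensors.read_state();Rt=R.from_quat(s['eef_rot']).as_matrix()
a=np.radians(16.8);c=np.array([502.3,203.1,95.4]);X=np.array([np.cos(a),np.sin(a),0]);Y=np.array([-np.sin(a),np.cos(a),0])
mid=s['tcp_pos']-[0,0,52.9]; print('tcp',s['tcp_pos'].round(1),'yaw',np.degrees(np.arctan2(Rt[1,0],Rt[0,0])).round(2),'F',s['wrist_force'].round(1),s['width'],s['time'])
print('mid in window frame',((mid-c)@X).round(1),((mid-c)@Y).round(1),(mid-c)[2].round(1))
t=c-60*X+[0,0,2]; print('tool slide to target',(Rt.T@(t-mid)/40).round(3))
E
python3 - <<'E'
from tgt import *
save('side','side13.png');save('wrist','w13.png')
E
```

```text
tcp [465.6  58.4 224.2] yaw 17.08 F [ 0.1  0.1 -0.8] 0.13435637940623535 14.1167
mid in window frame -76.9 -128.0 75.9
tool slide to target [ 0.443 -3.196  1.849]
```

View pics/side13.png

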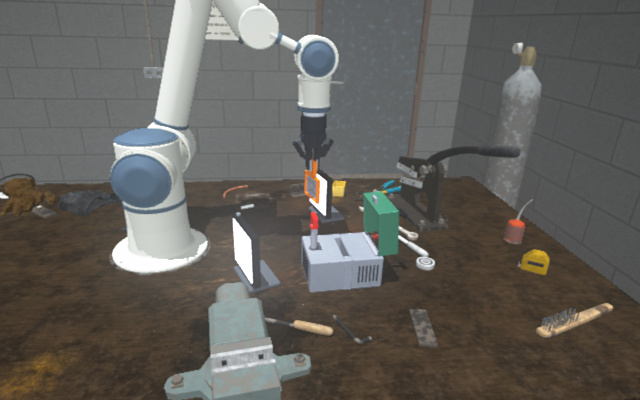

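View pics/w13.png

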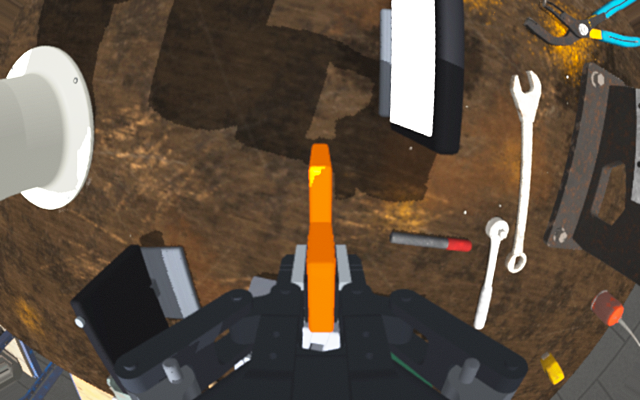

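>>> step_arm(
  grip=[0,0,0,0,0,0,0,0],
  slide=[
    [0,-0.4,0],
    [0,-0.6,0],
    [0,-0.6,0],
    [0,-0.6,0],
    [0,-0.5,0],
    [0,-0.3,0],
    [0,-0.2,0],
    [0,0,0],
  ],
  yaw=[0,0,0,0,0,0,0,0],
)

```text
time: 14.88
tcp_pos: [428.9, 181.2, 225.0]
eef_rot: [0.989, 0.146, -0.0, -0.0]
wrist_force: [0.0, 0.5, -2.3]
width: 0.134
```

>>> step_arm(
  grip=[0,0,0,0,0,0,0],
  slide=[
    [0.1,0,0.3],
    [0.1,0,0.4],
    [0.1,0,0.4],
    [0.1,0,0.4],
    [0.04,0,0.25],
    [0,0,0.1],
    [0,0,0],
  ],
  yaw=[0,0,0,0,0,0,0],
)

```text
time: 15.47
tcp_pos: [446.0, 184.8, 150.6]
eef_rot: [0.989, 0.146, -0.001, 0.0]
wrist_force: [0.1, -0.4, -1.4]
width: 0.137
```

```bash
python3 - <<'E'
from tgt import *
save('side','side14.png');save('scene','scene14.png');save('wrist','w14.png')
for n in('side','scene'):
    im=cv2.imread(f'pics/{n}14.png'); x=slice(270,400) if n=='side' else slice(170,300)
    cv2.imwrite(f'pics/{n}14c.png',cv2.resize(im[130:260,x],None,fx=4.5,fy=4.5,interpolation=cv2.INTER_CUBIC))
E
```

```text
tcp [446.  184.8 150.6] yaw 16.77 F [ 0.1 -0.4 -1.4] 0.1370937901401369 15.4667
mid in window frame -59.2 -1.2 2.3
tool slide to target [-0.02  -0.031  0.007]
```

View pics/side14c.png

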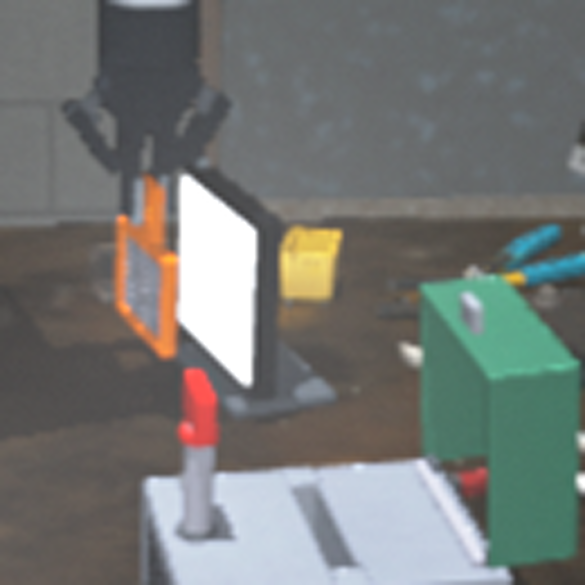

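View pics/scene14c.png

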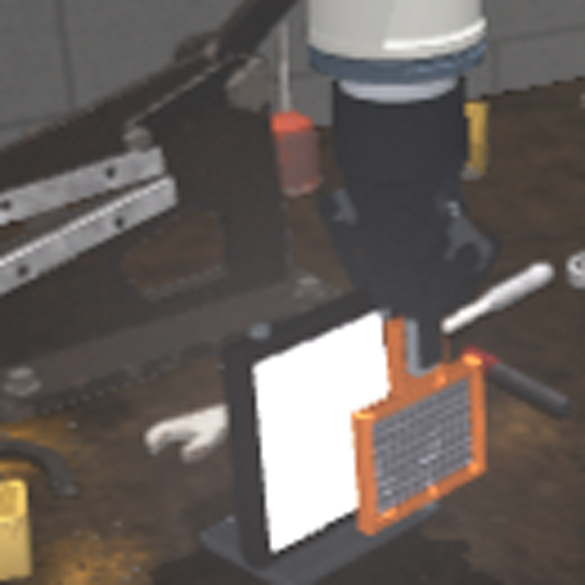

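View pics/w14.png

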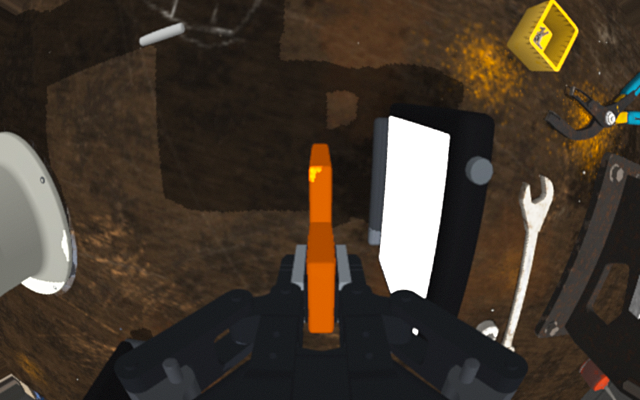

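```bash
python3 - <<'E'
from h import *
s=sensors.read_state()
# frame outer corners on robot-facing side, by eye in the crops
sc=[(357,413),(483,354),(486,470),(367,535)]; sd=[(117,217),(176,258),(175,358),(120,308)]
# image left = +y (scene camera) ; side camera: left = +y side too
P=[]
for a,b in zip(sc,sd):
    p,e=meet([ray('scene',(170+a[0]/4.5,130+a[1]/4.5)),ray('side',(270+b[0]/4.5,130+b[1]/4.5))]); P.append(p); print(p.round(1),np.round(e,1))
P=np.array(P);c=P.mean(0);w=(P[1]+P[2]-P[0]-P[3])/2;print('front face centre',c.round(1),'dir',np.degrees(np.arctan2(w[1],w[0])),'width',np.linalg.norm(w))
a=np.radians(16.8);X=np.array([np.cos(a),np.sin(a),0]);Y=np.array([-np.sin(a),np.cos(a),0]);m=c+6*X-[502.3,203.1,95.4];print('mid in window frame',m@X,m@Y,m[2])
print(s['qvel'].round(4),s['wrist_force'])
E
```

```text
[428.7 229.5 137.9] [1.5 1.5]
[463.2 129.5 137.9] [2.5 2.5]
[463.5 130.2  55.7] [2.9 2.9]
[429.8 229.2  57.7] [1.2 1.2]
front face centre [446.3 179.6  97.3] dir -71.06645572517571 width 105.17258695257938
mid in window frame -54.39690502151478 -6.335505086274951 1.8921842918342833
[ 0.0036 -0.0032 -0.0014  0.0003 -0.003   0.0004] [ 0.49701445 -0.43077244 -0.13368125]
```

All well within tolerance. Letting it settle, then handing in.

>>> step_arm(
  grip=[0,0,0,0,0,0],
  slide=[
    [0,0,0],
    [0,0,0],
    [0,0,0],
    [0,0,0],
    [0,0,0],
    [0,0,0],
  ],
  yaw=[0,0,0,0,0,0],
)

```text
time: 16.12
tcp_pos: [446.4, 185.4, 151.3]
eef_rot: [0.989, 0.146, 0.0, -0.0]
wrist_force: [0.1, 0.2, -1.2]
width: 0.131
```

```bash
python3 - <<'E'
from tgt import *
print(order.hand_in())
E
```

```text
tcp [446.4 185.4 151.3] yaw 16.84 F [ 0.1  0.2 -1.2] 0.13114343421814464 16.1167
mid in window frame -58.7 -0.8 3.0
tool slide to target [-0.034 -0.019  0.026]
the job is handed in; nothing more can be done
None
```

I turned the knob about 75° anticlockwise to about 1.57 rad, a full quarter turn from locked. Then I swung the flap up to about 88° and left it standing. I drew the plate straight up out of its slot, carried it round to the left light, and handed the job in at 16 s with the plate still in the gripper.

**Plate position:** going by the gripper pose, the mesh centre is 59 mm out from the window, 1 mm off to the side and 3 mm above its centre.

**Angle:** the gripper's yaw matches the window's within 0.1°.

**Second check:** the two outside cameras put it 54 mm out, 6 mm to the side and 2 mm above, with the yaw about 2° off. That differs from the gripper-based figures by about 5 mm, and I picked those corners by eye. Both results are well inside the limits.

**Rest of the scene:** the last pictures show the flap still up, and the plate clear of the light and the extractor. I never touched the loose things, but did not re-measure them against where they started.

**One thing to know:** when the fingers closed on the flap handle, the wrist force rose to about 58 N (limit 120 N). It fell away once I re-centred the gripper.

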